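Find the loose flask bolt and hold its cover open

ROBOT

A 6-joint arm with a two-finger parallel gripper is mounted at the origin on the work surface. World frame = base frame: x ahead of the robot, y to its left, z up, the work surface at z = 0. Lengths are in m, angles in rad, forces in N, time in s.
With the tool pointing down it reaches from about 0.25 to 0.725 m from the base axis. Payload 4 kg.
Tool frame: the origin (TCP) lies midway between the tips of the shut fingers; the grasp point (between the pads) lies 19 mm behind it (bot.pinch_z is the z of the grasp point in the tool frame, in m); z points along the fingers, y is the line along which they close (so a half turn about z gives the same grasp; the last joint's range is limited). The gripper opens to 85 mm and grips with 20 to 120 N. Pads are 22 mm wide; open, the fingers measure 114 mm over their backs; the gripper's body (76 mm by 85 mm) begins 54 mm behind the grasp point. The pads swing forward as they close: fully open they stand 13 mm farther back than shut.
Start: joints at [1.157, 0.241, 0.005, 1.335, 0, 1.571], TCP at [0.201, 0.458, 0.231] pointing down, gripper open.
Joint ranges: [-2.72, 2.72], [-1.05, 1.87], [-1.09, 1.28], [-1.99, 2.15], [-1.42, 1.44], [-3.14, 3.14]. Speed limits (rad/s): [2.79, 2.79, 3.14, 3.14, 3.14, 3.14].

INTERFACE

Orientations are given as a rotation vector (axis times angle).
In Python, from bench import bot gives the robot as it stands.
- The arm moves only by the tool move_arm, never from a script. Its argument "motion" is a list of rows, each an object with "travel": the shift along the tool's x, y, z in units of 25 mm (1.0 is 25 mm), a list of three; "rotation": the turn, a rotation vector about the tool's x, y, z in units of 6 degrees (1.0 is 6 degrees), a list of three; "hand": the closure in counts, from 0 (fully open) to 255 (shut). A call has 1 to 5 rows; each row is the pose to reach, as a shift and turn from the pose commanded when the call began, along the tool's axes at that moment; what a row does not reach only later rows make up. A row lasts 1/10 s, in which the tool goes at most 50 mm and 8.59 degrees, less where a joint would pass 70% of its speed; a pose out of reach is approached as far as the arm can. A call with a gripper value outside its range is refused whole. The fingers move at their own pace and stop on an object; the grip force is fixed at half the most. Time passes only in rows, so rows that repeat a pose let the fingers close. It gives the time, the measured TCP pose, the force, the opening and the grip force at its end, in the units of the state.
- bot.sense(): the state, without advancing time (a new reading comes with each control period).
- bot.snapshot(name): name is "scene" or "top"; returns a dict with "frame" (400x640x3 uint8, red, green, blue), "fovy" (degrees; the focal length in pixels is half the picture's height over the tangent of half this angle, whatever the lens; pixels are square), "cx", "cy" (the principal point, pixels), "extrinsics" (4x4, takes a point from camera to world coordinates). Camera axes: x right, y down, z forward; pixel columns grow to the right and rows downward; lengths in m; the calibration is good to about 2 mm. A picture is of the moment at which its call begins. There is no depth.
- bot.sign_off(): hands the job in; it is judged then, once.
The state is a dict: "time": time; "qpos": joint angles; "dq": joint speeds; "joint_efforts": joint torques, N m; "tool_pos": TCP position; "orientation": TCP orientation; "wrist_force": force on the tool from outside, world axes, zero at the start; "moment": the same for the moment, N m; "gripper_width": opening from 0.0 (shut) to 1.0 (fully open); "finger_force": force on a finger pad.
Only numpy, scipy, OpenCV 4.12 (cv2) and the standard library are available. Lean on these libraries where they do the work, as an engineer would, in place of code of your own. Each camera call takes 0.05 s, during which the arm holds its last target. There are 200 camera calls.

TASK

Three clamp flasks stand in a rack, and one of their bolts has worked loose. First lift the bolt guard off by its handle and set it upright in the middle of the rubber mat; then tap the bolt heads to find the one that sinks, tapping that one right down. Lift that flask's cover by its handle to about halfway up (45 degrees or a little more) and finish while still holding it there, the other two covers kept shut and the other things on the bench left alone.

Things in the scene. Friction and masses are not known exactly. Their poses are not given: they have to be found in the camera images.
- rack: steel base plate 156 x 262 x 10 mm lying flat on the bench, fixed; origin: centre of its underside. The three flasks stand side by side on it along its y axis, 84 mm apart, at y = -84, 0 and +84 mm in any order, and are turned as it is. Its x axis points away from the robot, from the cover hinges to the bolts
- guard_handle (a point): middle of the bail handle on top of the loose bolt guard, with the guard's axes. The handle is a round bar 8 mm thick along the guard's y axis, 56 mm clear between its two posts; its middle line is 72 mm above the guard's underside and 45 mm above its flat top
- guard: the loose bolt guard: an upside-down steel channel, about 0.35 kg, 36 mm wide (x), 210 mm long (y), 27 mm high without its handle; origin: centre of its underside. At first it straddles the three bolt heads along the far edge of the flasks, lying on their flat tops 54 mm above the bench
- mat: flat dark rubber mat, fixed on the bench to the left or right of the rack, 260 mm (its x) x 110 mm (its y), 3 mm thick; origin: centre of its underside. Clear of other things
- bolt_1_top (a point): centre of the top of flask 1's bolt head, a steel hexagon 23 mm across and 11 mm high, hidden under the guard at first. Its top stands 74 mm above the bench, 62 mm from the middle of the rack, on the side away from the robot. The number tells neither place nor tightness
- bolt_1 (a joint): how far this bolt has been pushed down, in m; 0 at the start. A tight bolt is stiff: it gives at most 2.5 mm (12 N) and springs back. The loose one (exactly one of the three) sinks against about 2 N through 8 mm to a firm stop and stays down
- cover_1_handle (a point): middle of the bail handle on flask 1's cover (aluminium plate 86 x 72 x 8 mm, 0.22 kg, beside its own bolt): a round bar 8 mm thick along the rack's y axis, 46 mm clear between posts, 95 mm above the bench, 34 mm above the plate. The hinge line, along the same axis at the edge nearest the robot, lies 58 mm nearer and 38 mm lower than the shut cover's handle
- cover_1 (a joint): angle of this cover in rad, 0 shut; its far edge (bolt side) rises towards the robot up to 1.35; it falls shut when let go
- bolt_2_top (a point): centre of the top of flask 2's bolt head, a steel hexagon 23 mm across and 11 mm high, hidden under the guard at first. Its top stands 74 mm above the bench, 62 mm from the middle of the rack, on the side away from the robot. The number tells neither place nor tightness
- bolt_2 (a joint): how far this bolt has been pushed down, in m; 0 at the start. A tight bolt is stiff: it gives at most 2.5 mm (12 N) and springs back. The loose one (exactly one of the three) sinks against about 2 N through 8 mm to a firm stop and stays down
- cover_2_handle (a point): middle of the bail handle on flask 2's cover (aluminium plate 86 x 72 x 8 mm, 0.22 kg, beside its own bolt): a round bar 8 mm thick along the rack's y axis, 46 mm clear between posts, 95 mm above the bench, 34 mm above the plate. The hinge line, along the same axis at the edge nearest the robot, lies 58 mm nearer and 38 mm lower than the shut cover's handle
- cover_2 (a joint): angle of this cover in rad, 0 shut; its far edge (bolt side) rises towards the robot up to 1.35; it falls shut when let go
- bolt_3_top (a point): centre of the top of flask 3's bolt head, a steel hexagon 23 mm across and 11 mm high, hidden under the guard at first. Its top stands 74 mm above the bench, 62 mm from the middle of the rack, on the side away from the robot. The number tells neither place nor tightness
- bolt_3 (a joint): how far this bolt has been pushed down, in m; 0 at the start. A tight bolt is stiff: it gives at most 2.5 mm (12 N) and springs back. The loose one (exactly one of the three) sinks against about 2 N through 8 mm to a firm stop and stays down
- cover_3_handle (a point): middle of the bail handle on flask 3's cover (aluminium plate 86 x 72 x 8 mm, 0.22 kg, beside its own bolt): a round bar 8 mm thick along the rack's y axis, 46 mm clear between posts, 95 mm above the bench, 34 mm above the plate. The hinge line, along the same axis at the edge nearest the robot, lies 58 mm nearer and 38 mm lower than the shut cover's handle
- cover_3 (a joint): angle of this cover in rad, 0 shut; its far edge (bolt side) rises towards the robot up to 1.35; it falls shut when let go
- tray: bystander, to be left alone: open white plastic tray of burs, 200 x 90 x 24 mm, on the other side of the rack from the mat; origin: centre of its underside
- cast: bystander, to be left alone: small plaster jaw model, 66 x 62 x 38 mm, in front of the rack, near the robot; origin: centre of its underside
- bottle: bystander, to be left alone: small amber bottle, 42 mm across, 85 mm tall, behind the rack; origin: centre of its underside
- tub_a: bystander, to be left alone: white round tub, 80 mm across, 60 mm tall, behind the rack; origin: centre of its underside
- tub_b: bystander, to be left alone: white round tub, 80 mm across, 60 mm tall, behind and to the left of the rack; origin: centre of its underside
- brush: bystander, to be left alone: brush 180 mm long lying in front of the rack, near the robot; origin: centre of its underside
- spatula: bystander, to be left alone: spatula 170 mm long lying on the far right of the bench; origin: centre of its underside
- dish: bystander, to be left alone: small glass cup, 48 mm across, 26 mm tall, behind and to the right of the rack; origin: centre of its underside
Not all that is in view belongs to the job. What is shaped like the guard but blue is not meant.

How it is judged:
On the way, in this order (a step that is already met when the one before it is completed fails the run):
1. the bolt guard stands upright on the mat, let go (horizontal distance between guard_handle and mat below 0.05 m and height (world z) of guard_handle between 0.066 and 0.085 m and angle between guard_handle's own z axis and vertical below 0.12 rad and contact force between the fingers and guard below 0.1 N), for 0.2 s.
2. the loose bolt has been tapped down (more than 4 mm) (value of joint any of bolt_1, bolt_2, bolt_3 above 0.004 m), for 0.2 s.
At the end, for the whole second after the job is handed in: The fingers hold the cover of the flask with the sunken bolt (more than 4 mm down) open by more than 0.69 rad (40 degrees) and still; the other two covers are shut (under 0.05 rad); the guard stands upright on the mat, its middle within 50 mm of the mat's middle, not touched by the fingers (all of step 1 and ((value of joint bolt_1 above 0.004 m and value of joint cover_1 above 0.69 rad and velocity of joint cover_1 between -0.1 and 0.1 rad/s and contact force between the fingers and cover_1 above 0.3 N and value of joint each of cover_2, cover_3 below 0.05 rad) or (value of joint bolt_2 above 0.004 m and value of joint cover_2 above 0.69 rad and velocity of joint cover_2 between -0.1 and 0.1 rad/s and contact force between the fingers and cover_2 above 0.3 N and value of joint each of cover_1, cover_3 below 0.05 rad) or (value of joint bolt_3 above 0.004 m and value of joint cover_3 above 0.69 rad and velocity of joint cover_3 between -0.1 and 0.1 rad/s and contact force between the fingers and cover_3 above 0.3 N and value of joint each of cover_1, cover_2 below 0.05 rad))); the arm keeps its last pose, push and grip.
It fails at once if a cover is opened (over 0.2 rad) whose bolt has not sunk ((value of joint cover_1 above 0.2 rad and value of joint bolt_1 below 0.004 m) or (value of joint cover_2 above 0.2 rad and value of joint bolt_2 below 0.004 m) or (value of joint cover_3 above 0.2 rad and value of joint bolt_3 below 0.004 m)).
It fails at once if a bystander is moved by more than 40 mm (distance of any of tray, cast, bottle, tub_a, tub_b, brush, spatula, dish from where it was at the start of the episode above 0.04 m).
It also fails if it takes over 61 s, if anything falls off the work surface, if the arm or the gripper's body presses on something with over 40 N, if the wrist force passes 120 N, or if a joint passes its speed limit or range.

## Working session

There is one attempt and no reset: what is moved stays moved. The work goes in short steps, Python scripts to look and compute and a tool call to move; the robot and the scene stay as the last step left them, time stands still between calls to the robot, and variables do not carry over. Pictures are saved under pics/ and viewed, at most 10 in all, crops included, and the job is handed in when it is done.

Besides the shell and the picture viewer there is one more tool, called after "Emit:" as name(argument=value, ...), one argument or row to a line, values as JSON. move_arm: Moves the arm, as the interface text tells. Its arguments: {"type":"object","properties":{"motion":{"type":"array","items":{"type":"object","properties":{"travel":{"type":"array","items":{"type":"number"}},"rotation":{"type":"array","items":{"type":"number"}},"hand":{"type":"number"}}}}},"required":["motion"]}

```bash
mkdir -p pics; cat > h.py <<'E'
import numpy as np, cv2, pickle
from scipy.spatial.transform import Rotation as R
from bench import bot
def snap(n):
    s=bot.snapshot(n); pickle.dump(s,open(f'{n}.pkl','wb')); return s
def load(n): return pickle.load(open(f'{n}.pkl','rb'))
def K(s):
    f=s['frame'].shape[0]/2/np.tan(np.radians(s['fovy'])/2); return f
def ray(s,u,v):
    d=np.array([(u-s['cx'])/K(s),(v-s['cy'])/K(s),1]); E=np.array(s['extrinsics']); return E[:3,3],E[:3,:3]@d
def onz(s,u,v,z):
    o,d=ray(s,u,v); return o+d*(z-o[2])/d[2]
def proj(s,p):
    E=np.array(s['extrinsics']); c=E[:3,:3].T@(np.array(p)-E[:3,3]); return c[:2]/c[2]*K(s)+[s['cx'],s['cy']]
def rel(p):  # world shift -> tool units
    st=bot.sense(); return R.from_rotvec(st['orientation']).inv().apply(np.array(p)-st['tool_pos'])/0.025
E
python3 - <<'E'
from h import *
for n in('top','scene'):
    s=snap(n); print(n,s['fovy'],s['cx'],s['cy'],np.round(s['extrinsics'],3).tolist())
    cv2.imwrite(f'pics/{n}0.png',s['frame'][:,:,::-1])
st=bot.sense(); print(st, bot.pinch_z); print(R.from_rotvec(st['orientation']).as_matrix().round(3))
E
```

```text
top 48.87543230070432 320.2609568064425 203.55282744745128 [[-0.007, -0.984, 0.179, 0.274], [-1.0, 0.01, 0.016, -0.103], [-0.017, -0.179, -0.984, 1.255], [0.0, 0.0, 0.0, 1.0]]
scene 43.45364928967057 319.50780035366245 192.83104344022476 [[-0.629, 0.6, -0.493, 1.102], [0.777, 0.47, -0.419, 0.423], [-0.019, -0.647, -0.762, 1.021], [0.0, 0.0, 0.0, 1.0]]
{'time': 0.1, 'qpos': array([1.15703115e+00, 2.41366094e-01, 3.86861072e-03, 1.33518340e+00,
       1.66620795e-05, 1.57078241e+00]), 'dq': array([ 0.00144736, -0.00127725,  0.00214053, -0.00043723, -0.00019125,
       -0.00130789]), 'joint_efforts': array([ 2.97893030e-04, -3.73138082e+01,  2.53009629e+01,  1.08216325e-02,
        6.79862251e-05,  2.75887238e-06]), 'tool_pos': array([0.2008022 , 0.45730099, 0.23049144]), 'orientation': array([-6.45209929e-01, -3.07420974e+00,  2.89138433e-03]), 'wrist_force': array([ 5.37164146e-01, -2.92061798e-01,  2.22273046e-04]), 'moment': array([ 0.03675198, -0.00815856,  0.04385112]), 'finger_force': 0.0, 'gripper_width': 1.005675172031565} -0.0187
[[-0.916  0.402 -0.001]
 [ 0.402  0.916 -0.002]
 [ 0.    -0.002 -1.   ]]
```

View pics/top0.png

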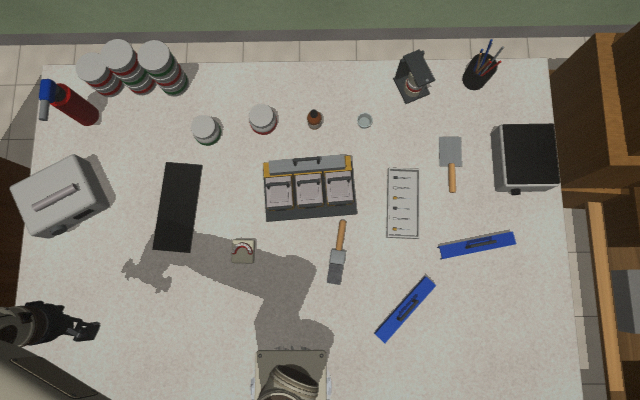

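View pics/scene0.png

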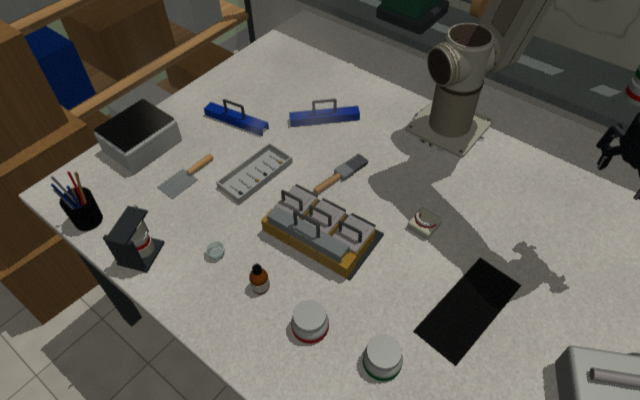

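The top view shows the mat at (178,207) and the rack at (310,188), with a grey guard along its far edge at (308,165). Guard candidates: grey (308,165), blue (477,245) and blue (405,309). The grey one fits, because it is steel-coloured and straddles the bolts on the rack. I'll confirm with a crop.

```bash
python3 - <<'E'
from h import *
t=load('top')['frame'];s=load('scene')['frame']
a=cv2.resize(t[145:230,255:365],None,fx=5,fy=5,interpolation=cv2.INTER_CUBIC)[:425,:400*2]
b=cv2.resize(s[175:280,250:390],None,fx=5,fy=5,interpolation=cv2.INTER_CUBIC)
a=cv2.resize(t[148:226,258:362],(416,312),interpolation=cv2.INTER_CUBIC)
b=cv2.resize(s[178:276,256:388],(384,285),interpolation=cv2.INTER_CUBIC)
c=np.zeros((320,800,3),np.uint8);c[:312,:416]=a;c[:285,416:]=b
cv2.imwrite('pics/crop1.png',c[:,:,::-1])
S=load('top')
m=((t.max(2)<45)).astype(np.uint8);m[:150]=0;m[260:]=0;m[:,:140]=0;m[:,215:]=0
cs,_=cv2.findContours(m,0,2);k=max(cs,key=cv2.contourArea)
P=np.array([onz(S,u,v,.003)[:2] for u,v in k[:,0]],np.float32)
print(cv2.minAreaRect(P))
E
```

```text
((0.4968439042568207, 0.33252328634262085), (0.1070747822523117, 0.2563220262527466), 84.4100341796875)
```

View pics/crop1.png

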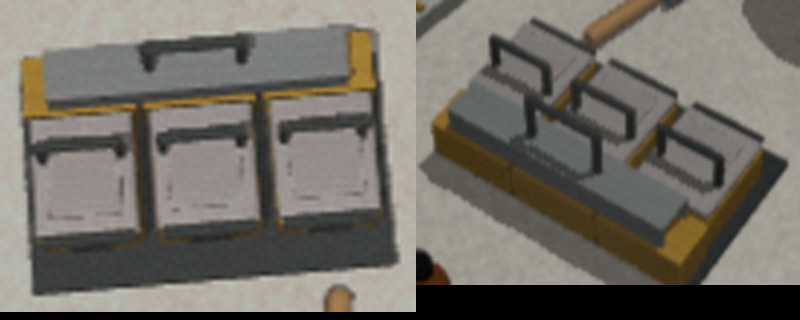

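The crop confirms it. The grey steel channel is on the yellow flasks. Its bail bar is centred at about (307,159) in the top view and (307,220) in the scene view. The cover handles are at about (279,184), (309,183) and (339,181) in the top view.

```bash
python3 - <<'E'
from h import *
S=load('top');C=load('scene')
t=lambda x,y:(258+x/4-.4,148+y/4-.4)
c=lambda x,y:(256+(x-416)/2.909-.3,178+y/2.909-.3)
def tri(a,b):
    A=[];B=[]
    for o,d in (ray(S,*a),ray(C,*b)):
        d=d/np.linalg.norm(d);M=np.eye(3)-np.outer(d,d);A.append(M);B.append(M@o)
    return np.linalg.solve(sum(A),sum(B))
for n,a,b,z in [('guardL',(145,46),None,.126),('guardR',(248,42),None,.126),('guard',(197,44),(564.5,120),.126),('cL',(84,145),(690,141),.095),('cM',(203,139),(603,95),.095),('cR',(325,131),(521,52),.095)]:
    print(n,onz(S,*t(*a),z).round(4), *( [onz(C,*c(*b),z).round(4),tri(t(*a),c(*b)).round(4)] if b else []))
for n,p,z in [('plate NL',(34,294),.01),('plate NR',(398,264),.01),('plate FR',(378,30),.054),('flask FL',(24,60),.054),('guard nearL',(48,106),.057),('guard nR',(350,80),.057)]: print(n,onz(S,*t(*p),z).round(4))
E
```

```text
guardL [ 0.5998 -0.016   0.126 ]
guardR [ 0.6017 -0.0845  0.126 ]
guard [ 0.6007 -0.0506  0.126 ] [ 0.6005 -0.0426  0.126 ] [ 0.5999 -0.0476  0.122 ]
cL [0.5399 0.0274 0.095 ] [0.538  0.0323 0.095 ] [0.5387 0.0297 0.094 ]
cM [ 0.5432 -0.0531  0.095 ] [ 0.5444 -0.0505  0.095 ] [ 0.5433 -0.0524  0.0926]
cR [ 0.5478 -0.1356  0.095 ] [ 0.5511 -0.1326  0.095 ] [ 0.5486 -0.1355  0.0906]
plate NL [0.4506 0.0718 0.01  ]
plate NR [ 0.4697 -0.1887  0.01  ]
plate FR [ 0.6303 -0.1752  0.054 ]
flask FL [0.6114 0.0752 0.054 ]
guard nearL [0.5769 0.0573 0.057 ]
guard nR [ 0.5933 -0.1547  0.057 ]
```

```bash
cat >> h.py <<'E'
YAW=0.07
def goal(p,pitch=0,yaw=YAW):
    T=R.from_euler('z',yaw)*R.from_euler('y',-pitch)*R.from_matrix(np.array([[0,1,0],[1,0,0],[0,0,-1.]]))
    st=bot.sense(); C=R.from_rotvec(st['orientation'])
    print('t',round(st['time'],2),'pos',st['tool_pos'].round(4),'F',st['wrist_force'].round(1),'w',round(st['gripper_width'],3),'ff',round(st['finger_force'],1),'| travel',(C.inv().apply(np.array(p)-st['tool_pos'])/.025).round(2),'rot',((C.inv()*T).as_rotvec()/np.radians(6)).round(2))
E
python3 -c "
from h import *
goal([.6005,-.048,.19])"
```

```text
t 0.1 pos [0.2008 0.4573 0.2305] F [ 0.5 -0.3  0. ] w 1.006 ff 0.0 | travel [-22.77 -12.08   1.64] rot [-2.000e-02  1.000e-02  1.038e+01]
```

Emit:
move_arm(
  motion=[
    {"travel":[-1.8,-0.9,0],"rotation":[0,0,1],"hand":80},
    {"travel":[-3.6,-1.9,0],"rotation":[0,0,2],"hand":80},
    {"travel":[-5.4,-2.8,0],"rotation":[0,0,3],"hand":80},
    {"travel":[-7.2,-3.8,0],"rotation":[0,0,4],"hand":80},
    {"travel":[-9,-4.7,0],"rotation":[0,0,5],"hand":80},
  ],
)

```text
time: 0.6
tool_pos: [0.3578, 0.2609, 0.231]
orientation: [-1.424, -2.8, 0.001]
wrist_force: [1.3, 0.7, 0.1]
gripper_width: 0.681
finger_force: 0.0
```

```bash
python3 -c "
from h import *
goal([.6005,-.048,.19])"
```

```text
t 0.6 pos [0.3578 0.2609 0.231 ] F [1.3 0.7 0.1] w 0.681 ff 0.0 | travel [-15.7    0.57   1.64] rot [-0.01  0.    5.35]
```

Emit:
move_arm(
  motion=[
    {"travel":[-1.9,0,0.1],"rotation":[0,0,1],"hand":80},
    {"travel":[-3.8,0.1,0.2],"rotation":[0,0,2],"hand":80},
    {"travel":[-5.7,0.2,0.3],"rotation":[0,0,3],"hand":80},
    {"travel":[-7.6,0.3,0.4],"rotation":[0,0,4],"hand":80},
    {"travel":[-9.4,0.3,0.5],"rotation":[0,0,5],"hand":80},
  ],
)

```text
time: 1.1
tool_pos: [0.5034, 0.0759, 0.2183]
orientation: [-2.102, -2.335, 0.0]
wrist_force: [0.4, 0.8, -0.5]
gripper_width: 0.691
finger_force: 0.0
```

```bash
python3 -c "
from h import *
goal([.6005,-.048,.17])"
```

```text
t 1.1 pos [0.5034 0.0759 0.2183] F [ 0.4  0.8 -0.5] w 0.691 ff 0.0 | travel [-5.33  3.34  1.93] rot [-0.   -0.    0.33]
```

Emit:
move_arm(
  motion=[
    {"travel":[-1.5,0.9,0.5],"rotation":[0,0,0.3],"hand":80},
    {"travel":[-3,1.8,1],"rotation":[0,0,0.3],"hand":80},
    {"travel":[-4.5,2.7,1.5],"rotation":[0,0,0.3],"hand":80},
    {"travel":[-5.3,3.3,1.9],"rotation":[0,0,0.3],"hand":80},
    {"travel":[-5.3,3.3,1.9],"rotation":[0,0,0.3],"hand":80},
  ],
)

```text
time: 1.6
tool_pos: [0.5993, -0.0479, 0.1681]
orientation: [-2.136, -2.3, 0.004]
wrist_force: [-0.4, 0.3, -0.3]
gripper_width: 0.691
finger_force: 0.0
```

```bash
python3 - <<'E'
from h import *
goal([.6005,-.048,.108])
t=snap('top');s=snap('scene')
c=np.zeros((400,800,3),np.uint8)
c[:400,:400]=cv2.resize(t['frame'][140:220,270:350],(400,400),interpolation=cv2.INTER_CUBIC)
c[:400,400:]=cv2.resize(s['frame'][160:260,260:360],(400,400),interpolation=cv2.INTER_CUBIC)
cv2.imwrite('pics/pre.png',c[:,:,::-1])
E
```

```text
t 1.6 pos [ 0.5993 -0.0479  0.1681] F [-0.4  0.3 -0.3] w 0.691 ff 0.0 | travel [-0.01  0.06  2.4 ] rot [-0.04  0.    0.04]
```

View pics/pre.png

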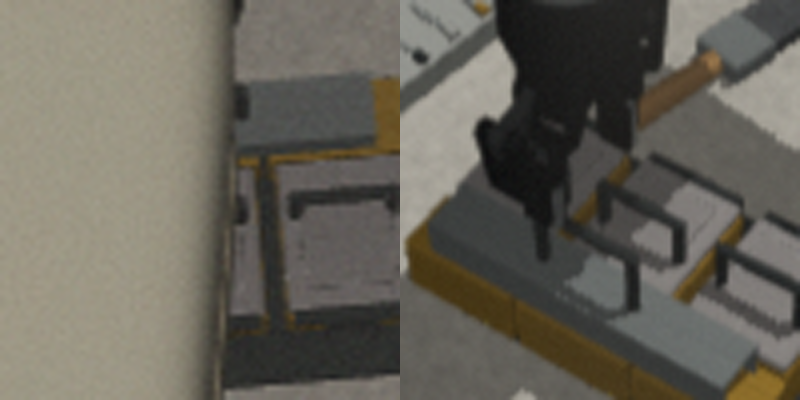

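The gripper is above the guard bail. In the scene crop the bar at (600,240) is just below the fingers. I'll descend straight down and close.

Emit:
move_arm(
  motion=[
    {"travel":[0,0,1],"rotation":[0,0,0],"hand":80},
    {"travel":[0,0,2],"rotation":[0,0,0],"hand":80},
    {"travel":[0,0,2.4],"rotation":[0,0,0],"hand":80},
    {"travel":[0,0,2.4],"rotation":[0,0,0],"hand":255},
    {"travel":[0,0,2.4],"rotation":[0,0,0],"hand":255},
  ],
)

```text
time: 2.2
tool_pos: [0.5994, -0.0443, 0.1125]
orientation: [2.131, 2.307, 0.001]
wrist_force: [0.1, 0.9, 0.7]
gripper_width: 0.354
finger_force: 0.0
```

Emit:
move_arm(
  motion=[
    {"travel":[0,0,0],"rotation":[0,0,0],"hand":255},
    {"travel":[0,0,0],"rotation":[0,0,0],"hand":255},
    {"travel":[0,0,0],"rotation":[0,0,0],"hand":255},
    {"travel":[0,0,0],"rotation":[0,0,0],"hand":255},
  ],
)

```text
time: 2.6
tool_pos: [0.5998, -0.0448, 0.113]
orientation: [2.131, 2.306, 0.003]
wrist_force: [-1.4, 0.9, 5.3]
gripper_width: 0.061
finger_force: 58.8
```

Emit:
move_arm(
  motion=[
    {"travel":[0,0,-0.5],"rotation":[0,0,0],"hand":255},
    {"travel":[0,0,-1.2],"rotation":[0,0,0],"hand":255},
    {"travel":[0,0,-2],"rotation":[0,0,0],"hand":255},
    {"travel":[0,0,-2.8],"rotation":[0,0,0],"hand":255},
    {"travel":[0,0,-2.8],"rotation":[0,0,0],"hand":255},
  ],
)

```text
time: 3.1
tool_pos: [0.6008, -0.0452, 0.1844]
orientation: [2.13, 2.303, 0.005]
wrist_force: [0.2, -0.8, -4.5]
gripper_width: 0.065
finger_force: 59.1
```

```bash
python3 - <<'E'
from h import *
goal([.497,.3325,.17])
s=snap('scene')
cv2.imwrite('pics/lift.png',cv2.resize(s['frame'][130:290,220:420],(600,480),interpolation=cv2.INTER_CUBIC)[:,:,::-1])
E
```

```text
t 3.1 pos [ 0.6008 -0.0452  0.1844] F [ 0.2 -0.8 -4.5] w 0.065 ff 59.1 | travel [15.39 -2.96  0.55] rot [0.05 0.01 0.08]
```

View pics/lift.png

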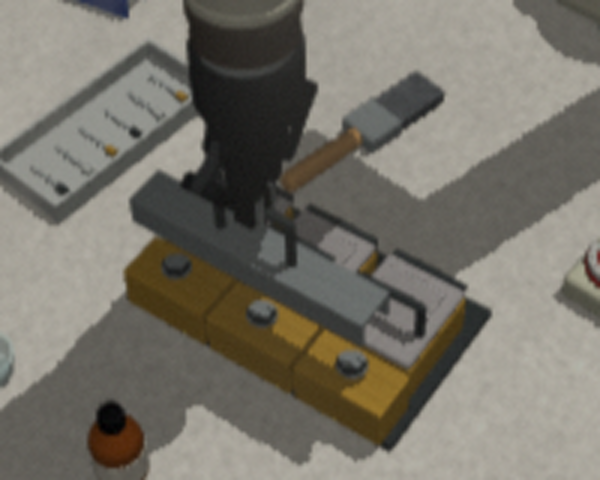

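The guard is lifted level. All three bolt heads are visible at crop (177,265), (262,311) and (351,363). Next I carry the guard to the mat.

```bash
python3 - <<'E'
from h import *
s=load('scene')
for x,y in[(177,264),(262,309),(351,361)]: print(onz(s,220+x/3-.3,130+y/3-.3,.074).round(4))
E
```

```text
[ 0.6097 -0.1246  0.074 ]
[ 0.6016 -0.0434  0.074 ]
[0.5971 0.04   0.074 ]
```

Emit:
move_arm(
  motion=[
    {"travel":[1,-0.2,0],"rotation":[0,0,0],"hand":255},
    {"travel":[2.6,-0.5,0],"rotation":[0,0,0],"hand":255},
    {"travel":[4.2,-0.8,0],"rotation":[0,0,0],"hand":255},
    {"travel":[5.8,-1.1,0],"rotation":[0,0,0],"hand":255},
    {"travel":[7.4,-1.4,0],"rotation":[0,0,0],"hand":255},
  ],
)

```text
time: 3.65
tool_pos: [0.548, 0.1378, 0.1794]
orientation: [-2.132, -2.305, 0.004]
wrist_force: [1.2, -0.8, -4.5]
gripper_width: 0.06
finger_force: 59.0
```

Emit:
move_arm(
  motion=[
    {"travel":[1.6,-0.3,0],"rotation":[0,0,0],"hand":255},
    {"travel":[3.2,-0.6,0],"rotation":[0,0,0],"hand":255},
    {"travel":[4.8,-0.9,0.1],"rotation":[0,0,0],"hand":255},
    {"travel":[6.4,-1.2,0.3],"rotation":[0,0,0],"hand":255},
    {"travel":[7.5,-1.5,0.5],"rotation":[0,0,0],"hand":255},
  ],
)

```text
time: 4.15
tool_pos: [0.4959, 0.3229, 0.1667]
orientation: [-2.13, -2.308, 0.003]
wrist_force: [0.0, -0.0, -3.8]
gripper_width: 0.065
finger_force: 59.0
```

```bash
python3 -c "
from h import *
goal([.497,.3325,.072])"
```

```text
t 4.15 pos [0.4959 0.3229 0.1667] F [ 0.  -0.  -3.8] w 0.065 ff 59.0 | travel [0.38 0.09 3.79] rot [-0.02  0.01  0.1 ]
```

Emit:
move_arm(
  motion=[
    {"travel":[0.3,0.1,1],"rotation":[0,0,0],"hand":255},
    {"travel":[0.3,0.1,2],"rotation":[0,0,0],"hand":255},
    {"travel":[0.3,0.1,3],"rotation":[0,0,0],"hand":255},
    {"travel":[0.3,0.1,3.5],"rotation":[0,0,0],"hand":255},
    {"travel":[0.3,0.1,3.6],"rotation":[0,0,0],"hand":255},
  ],
)

```text
time: 4.65
tool_pos: [0.4974, 0.327, 0.0755]
orientation: [-2.132, -2.306, 0.01]
wrist_force: [0.1, -0.1, -4.1]
gripper_width: 0.062
finger_force: 58.9
```

Emit:
move_arm(
  motion=[
    {"travel":[0,0,0.15],"rotation":[0,0,0],"hand":255},
    {"travel":[0,0,0.25],"rotation":[0,0,0],"hand":255},
    {"travel":[0,0,0.25],"rotation":[0,0,0],"hand":255},
  ],
)

```text
time: 4.95
tool_pos: [0.5, 0.3287, 0.0734]
orientation: [2.133, 2.306, 0.002]
wrist_force: [0.9, -0.9, -3.6]
gripper_width: 0.067
finger_force: 58.9
```

Emit:
move_arm(
  motion=[
    {"travel":[0,0,0.15],"rotation":[0,0,0],"hand":255},
    {"travel":[0,0,0.3],"rotation":[0,0,0],"hand":255},
    {"travel":[0,0,0.3],"rotation":[0,0,0],"hand":255},
  ],
)

```text
time: 5.25
tool_pos: [0.4991, 0.3282, 0.0646]
orientation: [-2.133, -2.307, 0.001]
wrist_force: [-0.5, -1.0, -4.5]
gripper_width: 0.064
finger_force: 59.0
```

Emit:
move_arm(
  motion=[
    {"travel":[0,0,0.1],"rotation":[0,0,0],"hand":255},
    {"travel":[0,0,0.1],"rotation":[0,0,0],"hand":255},
  ],
)

```text
time: 5.45
tool_pos: [0.4994, 0.3285, 0.0623]
orientation: [-2.133, -2.307, 0.0]
wrist_force: [0.2, 0.1, -4.1]
gripper_width: 0.065
finger_force: 59.1
```

Emit:
move_arm(
  motion=[
    {"travel":[0,0,0.08],"rotation":[0,0,0],"hand":255},
    {"travel":[0,0,0.08],"rotation":[0,0,0],"hand":255},
  ],
)

```text
time: 5.65
tool_pos: [0.4997, 0.3287, 0.0622]
orientation: [2.132, 2.307, 0.002]
wrist_force: [-2.7, -1.3, 4.9]
gripper_width: 0.064
finger_force: 59.9
```

Emit:
move_arm(
  motion=[
    {"travel":[0,0,0.08],"rotation":[0,0,0],"hand":255},
    {"travel":[0,0,0.08],"rotation":[0,0,0],"hand":255},
  ],
)

```text
time: 5.85
tool_pos: [0.5004, 0.3288, 0.0623]
orientation: [2.132, 2.306, 0.005]
wrist_force: [-4.3, -4.8, 14.1]
gripper_width: 0.068
finger_force: 60.9
```

Emit:
move_arm(
  motion=[
    {"travel":[0,0,-0.1],"rotation":[0,0,0],"hand":255},
    {"travel":[0,0,-0.1],"rotation":[0,0,0],"hand":80},
    {"travel":[0,0,-0.1],"rotation":[0,0,0],"hand":80},
    {"travel":[0,0,-0.1],"rotation":[0,0,0],"hand":80},
    {"travel":[0,0,-0.1],"rotation":[0,0,0],"hand":80},
  ],
)

```text
time: 6.35
tool_pos: [0.4995, 0.3285, 0.0609]
orientation: [2.133, 2.307, 0.0]
wrist_force: [-0.0, 0.2, 0.5]
gripper_width: 0.685
finger_force: 0.0
```

Emit:
move_arm(
  motion=[
    {"travel":[0,0,-0.5],"rotation":[0,0,0],"hand":80},
    {"travel":[0,0,-1.5],"rotation":[0,0,0],"hand":80},
    {"travel":[0,0,-2.7],"rotation":[0,0,0],"hand":80},
    {"travel":[0,0,-3.9],"rotation":[0,0,0],"hand":80},
    {"travel":[0,0,-4.4],"rotation":[0,0,0],"hand":80},
  ],
)

```text
time: 6.85
tool_pos: [0.5011, 0.3295, 0.1754]
orientation: [2.132, 2.306, 0.01]
wrist_force: [-0.0, 0.4, 0.3]
gripper_width: 0.685
finger_force: 0.0
```

```bash
python3 - <<'E'
from h import *
# bolt estimates averaged: rack-based and scene-based
goal([.5955,.038,.12])
s=snap('scene')
cv2.imwrite('pics/mat.png',cv2.resize(s['frame'][150:370,240:560],(768,528),interpolation=cv2.INTER_CUBIC)[:,:,::-1])
E
```

```text
t 6.85 pos [0.5011 0.3295 0.1754] F [-0.   0.4  0.3] w 0.685 ff 0.0 | travel [-11.93   2.84   2.19] rot [ 0.05 -0.03  0.08]
```

View pics/mat.png

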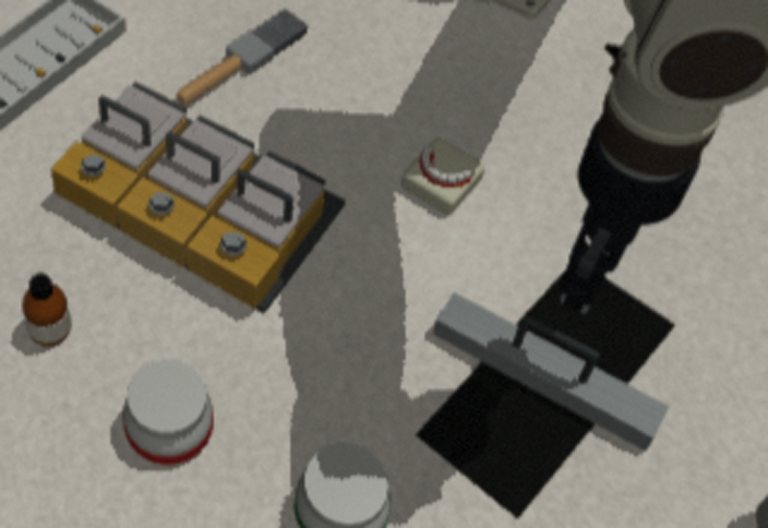

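The guard stands upright across the mat, with its bail at crop (557,345). The bolts are clear at crop (92,162), (160,200) and (232,240).

```bash
python3 - <<'E'
from h import *
s=load('scene')
f=lambda x,y:(240+x/2.4-.3,150+y/2.4-.3)
for p,z in [((92,161),.074),((160,200),.074),((232,239),.074),((557,343),.075)]: print(onz(s,*f(*p),z).round(4))
t=snap('top')['frame'];S=load('top')
# bolts in top: grey (low saturation) blobs within yellow strip
hsv=cv2.cvtColor(t,cv2.COLOR_RGB2HSV)
roi=np.zeros(t.shape[:2],np.uint8)
p=[proj(S,q) for q in ([.575,.075,.054],[.63,.075,.054],[.645,-.175,.054],[.59,-.175,.054])]
cv2.fillPoly(roi,[np.int32([[p[0]],[p[1]],[p[2]],[p[3]]]).reshape(-1,1,2)],1)
m=((hsv[:,:,1]<70)&(roi>0)).astype(np.uint8)
n,l,st,c=cv2.connectedComponentsWithStats(m)
for i in range(1,n):
    if 15<st[i,4]: print('top',st[i],c[i].round(1),onz(S,*c[i],.071).round(4))
E
```

```text
[ 0.6087 -0.1277  0.074 ]
[ 0.6033 -0.044   0.074 ]
[0.5959 0.0382 0.074 ]
[0.5066 0.3287 0.075 ]
top [263 150  90  19 550] [306.9 155.8] [ 0.6246 -0.0482  0.071 ]
top [333 159   8   8  54] [336.6 162.4] [ 0.6047 -0.1308  0.071 ]
top [303 161   8   9  55] [306.6 164.8] [ 0.5988 -0.0473  0.071 ]
top [273 164   9   8  58] [276.9 167.5] [0.592  0.0354 0.071 ]
```

Emit:
move_arm(
  motion=[
    {"travel":[-1.8,0.4,0],"rotation":[0,0,0],"hand":255},
    {"travel":[-3.6,0.8,0],"rotation":[0,0,0],"hand":255},
    {"travel":[-5.4,1.3,0],"rotation":[0,0,0],"hand":255},
    {"travel":[-7.2,1.8,0.3],"rotation":[0,0,0],"hand":255},
    {"travel":[-9,2.2,0.6],"rotation":[0,0,0],"hand":255},
  ],
)

```text
time: 7.45
tool_pos: [0.5716, 0.1066, 0.1541]
orientation: [-2.131, -2.306, 0.003]
wrist_force: [0.4, 0.7, -0.1]
gripper_width: 0.003
finger_force: 0.0
```

```bash
python3 -c "
from h import *
goal([.594,.0368,.085])"
```

```text
t 7.45 pos [0.5716 0.1066 0.1541] F [ 0.4  0.7 -0.1] w 0.003 ff 0.0 | travel [-2.85  0.68  2.76] rot [-0.02  0.    0.08]
```

Emit:
move_arm(
  motion=[
    {"travel":[-1.5,0.4,0.2],"rotation":[0,0,0],"hand":255},
    {"travel":[-2.8,0.7,0.8],"rotation":[0,0,0],"hand":255},
    {"travel":[-2.8,0.7,1.8],"rotation":[0,0,0],"hand":255},
    {"travel":[-2.8,0.7,2.7],"rotation":[0,0,0],"hand":255},
    {"travel":[-2.8,0.7,2.7],"rotation":[0,0,0],"hand":255},
  ],
)

```text
time: 7.95
tool_pos: [0.5906, 0.0391, 0.083]
orientation: [-2.129, -2.3, 0.012]
wrist_force: [-0.3, -1.2, -0.1]
gripper_width: -0.002
finger_force: 0.0
```

```bash
python3 -c "
from h import *
goal([.594,.0368,.075])"
```

```text
t 7.95 pos [0.5906 0.0391 0.083 ] F [-0.3 -1.2 -0.1] w -0.002 ff 0.0 | travel [-0.1   0.13  0.32] rot [-0.1  -0.    0.07]
```

Emit:
move_arm(
  motion=[
    {"travel":[-0.1,0.1,0.2],"rotation":[0,0,0],"hand":255},
    {"travel":[-0.1,0.1,0.3],"rotation":[0,0,0],"hand":255},
    {"travel":[-0.1,0.1,0.3],"rotation":[0,0,0],"hand":255},
  ],
)

```text
time: 8.25
tool_pos: [0.598, 0.038, 0.0816]
orientation: [2.132, 2.307, 0.001]
wrist_force: [0.4, 0.1, 0.1]
gripper_width: 0.001
finger_force: 0.0
```

Emit:
move_arm(
  motion=[
    {"travel":[0,0,0.1],"rotation":[0,0,0],"hand":255},
    {"travel":[0,0,0.1],"rotation":[0,0,0],"hand":255},
  ],
)

```text
time: 8.45
tool_pos: [0.5977, 0.038, 0.079]
orientation: [2.132, 2.307, 0.001]
wrist_force: [0.1, 0.6, -0.0]
gripper_width: -0.001
finger_force: 0.0
```

Emit:
move_arm(
  motion=[
    {"travel":[0,0,0.1],"rotation":[0,0,0],"hand":255},
    {"travel":[0,0,0.1],"rotation":[0,0,0],"hand":255},
  ],
)

```text
time: 8.65
tool_pos: [0.5973, 0.0378, 0.0759]
orientation: [-2.132, -2.307, 0.0]
wrist_force: [0.1, 0.0, 0.5]
gripper_width: -0.0
finger_force: 0.0
```

Emit:
move_arm(
  motion=[
    {"travel":[0,0,0.1],"rotation":[0,0,0],"hand":255},
    {"travel":[0,0,0.1],"rotation":[0,0,0],"hand":255},
  ],
)

```text
time: 8.85
tool_pos: [0.5978, 0.0378, 0.0737]
orientation: [2.132, 2.307, 0.001]
wrist_force: [-0.3, -0.1, 2.3]
gripper_width: 0.002
finger_force: 0.9
```

Emit:
move_arm(
  motion=[
    {"travel":[0,0,0.1],"rotation":[0,0,0],"hand":255},
    {"travel":[0,0,0.1],"rotation":[0,0,0],"hand":255},
  ],
)

```text
time: 9.05
tool_pos: [0.5979, 0.0378, 0.0723]
orientation: [2.132, 2.306, 0.002]
wrist_force: [-2.4, -0.4, 7.8]
gripper_width: 0.001
finger_force: 4.2
```

Emit:
move_arm(
  motion=[
    {"travel":[0,0,0.1],"rotation":[0,0,0],"hand":255},
    {"travel":[0,0,0.1],"rotation":[0,0,0],"hand":255},
  ],
)

```text
time: 9.25
tool_pos: [0.598, 0.0378, 0.0715]
orientation: [2.132, 2.306, 0.003]
wrist_force: [-4.7, 0.6, 15.5]
gripper_width: 0.002
finger_force: 7.8
```

The left bolt is tight (15 N with 2.5 mm of give). On to the middle one.

Emit:
move_arm(
  motion=[
    {"travel":[0,0,-0.8],"rotation":[0,0,0],"hand":255},
    {"travel":[-1.6,0,-0.8],"rotation":[0,0,0],"hand":255},
    {"travel":[-3.3,0,-0.8],"rotation":[0,0,0],"hand":255},
    {"travel":[-3.3,0,-0.6],"rotation":[0,0,0],"hand":255},
    {"travel":[-3.3,0,-0.4],"rotation":[0,0,0],"hand":255},
  ],
)

```text
time: 9.75
tool_pos: [0.6038, -0.0455, 0.0781]
orientation: [-2.135, -2.304, -0.0]
wrist_force: [0.2, 0.3, -0.4]
gripper_width: 0.0
finger_force: 0.0
```

Emit:
move_arm(
  motion=[
    {"travel":[0,0,0.1],"rotation":[0,0,0],"hand":255},
    {"travel":[0,0,0.2],"rotation":[0,0,0],"hand":255},
    {"travel":[0,0,0.2],"rotation":[0,0,0],"hand":255},
  ],
)

```text
time: 10.05
tool_pos: [0.6034, -0.0435, 0.0735]
orientation: [-2.13, -2.308, 0.002]
wrist_force: [-3.1, 0.1, 3.3]
gripper_width: 0.002
finger_force: 1.4
```

Emit:
move_arm(
  motion=[
    {"travel":[0,0,0.1],"rotation":[0,0,0],"hand":255},
    {"travel":[0,0,0.1],"rotation":[0,0,0],"hand":255},
  ],
)

```text
time: 10.25
tool_pos: [0.6037, -0.0435, 0.0722]
orientation: [-2.131, -2.308, -0.001]
wrist_force: [-4.8, 1.3, 9.0]
gripper_width: -0.003
finger_force: 4.5
```

Emit:
move_arm(
  motion=[
    {"travel":[0,0,0.1],"rotation":[0,0,0],"hand":255},
    {"travel":[0,0,0.1],"rotation":[0,0,0],"hand":255},
  ],
)

```text
time: 10.45
tool_pos: [0.6038, -0.0435, 0.0715]
orientation: [2.131, 2.308, 0.002]
wrist_force: [-7.8, 0.0, 16.6]
gripper_width: -0.001
finger_force: 8.2
```

The middle bolt is tight as well. Next the right one.

Emit:
move_arm(
  motion=[
    {"travel":[0,0,-0.8],"rotation":[0,0,0],"hand":255},
    {"travel":[-1.6,0,-0.8],"rotation":[0,0,0],"hand":255},
    {"travel":[-3.4,0,-0.8],"rotation":[0,0,0],"hand":255},
    {"travel":[-3.4,0,-0.6],"rotation":[0,0,0],"hand":255},
    {"travel":[-3.4,0,-0.4],"rotation":[0,0,0],"hand":255},
  ],
)

```text
time: 10.95
tool_pos: [0.6109, -0.1298, 0.0783]
orientation: [2.134, 2.305, 0.001]
wrist_force: [0.1, 0.4, -0.0]
gripper_width: 0.0
finger_force: 0.0
```

Emit:
move_arm(
  motion=[
    {"travel":[0,0,0.1],"rotation":[0,0,0],"hand":255},
    {"travel":[0,0,0.2],"rotation":[0,0,0],"hand":255},
    {"travel":[0,0,0.2],"rotation":[0,0,0],"hand":255},
  ],
)

```text
time: 11.25
tool_pos: [0.6104, -0.1279, 0.0731]
orientation: [-2.13, -2.308, 0.001]
wrist_force: [-0.3, 0.1, -0.7]
gripper_width: 0.0
finger_force: 0.0
```

Emit:
move_arm(
  motion=[
    {"travel":[0,0,0.1],"rotation":[0,0,0],"hand":255},
    {"travel":[0,0,0.2],"rotation":[0,0,0],"hand":255},
    {"travel":[0,0,0.2],"rotation":[0,0,0],"hand":255},
  ],
)

```text
time: 11.55
tool_pos: [0.6108, -0.1288, 0.0684]
orientation: [2.132, 2.307, 0.0]
wrist_force: [0.5, 0.8, -0.2]
gripper_width: -0.002
finger_force: 0.0
```

Emit:
move_arm(
  motion=[
    {"travel":[0,0,0.1],"rotation":[0,0,0],"hand":255},
    {"travel":[0,0,0.1],"rotation":[0,0,0],"hand":255},
  ],
)

```text
time: 11.75
tool_pos: [0.6108, -0.1292, 0.066]
orientation: [2.132, 2.307, 0.0]
wrist_force: [0.4, 0.5, 0.4]
gripper_width: 0.003
finger_force: 0.4
```

Emit:
move_arm(
  motion=[
    {"travel":[0,0,0.1],"rotation":[0,0,0],"hand":255},
    {"travel":[0,0,0.1],"rotation":[0,0,0],"hand":255},
  ],
)

```text
time: 11.95
tool_pos: [0.611, -0.1292, 0.0655]
orientation: [2.132, 2.306, 0.002]
wrist_force: [-3.5, 1.8, 10.7]
gripper_width: -0.002
finger_force: 5.0
```

It sank about 8 mm to the stop, so the right flask is the one. Now its cover.

Emit:
move_arm(
  motion=[
    {"travel":[0,0,-1.2],"rotation":[0,0,0],"hand":255},
    {"travel":[0,0,-2.4],"rotation":[0,0,0],"hand":110},
    {"travel":[0,0,-3],"rotation":[0,0,0],"hand":110},
    {"travel":[0,-1.2,-3],"rotation":[0,0,0],"hand":110},
    {"travel":[0,-2.4,-3],"rotation":[0,0,0],"hand":110},
  ],
)

```text
time: 12.45
tool_pos: [0.551, -0.1344, 0.1388]
orientation: [2.131, 2.306, 0.0]
wrist_force: [-0.1, 0.5, 0.1]
gripper_width: 0.573
finger_force: 0.0
```

```bash
python3 -c "
from h import *
snap('scene')
s=load('scene')
cv2.imwrite('pics/pc.png',cv2.resize(s['frame'][150:270,220:400],(720,480),interpolation=cv2.INTER_CUBIC)[:,:,::-1])
goal([.549,-.134,.079])"
```

```text
t 12.5 pos [ 0.5439 -0.1342  0.1375] F [-5.8  2.1 -0.4] w 0.569 ff 0.0 | travel [-0.01  0.22  2.34] rot [-0.07 -0.01  0.07]
```

View pics/pc.png

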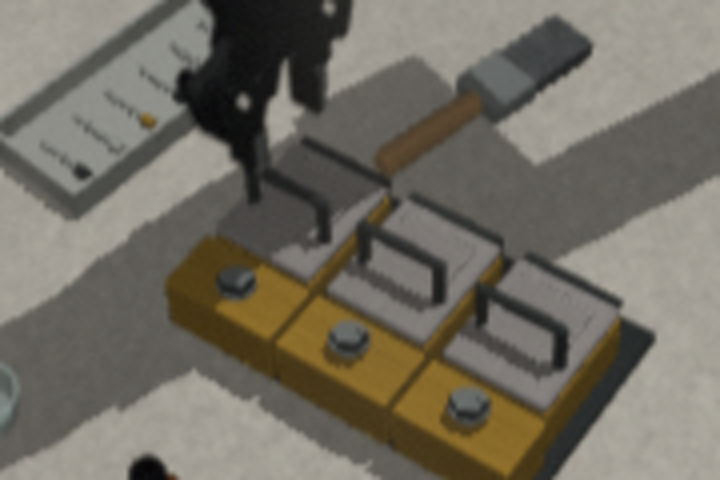

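The right bolt at crop (236,282) is visibly lower. The gripper is above the right cover's handle at crop (295,195), and all covers are shut. Descending.

Emit:
move_arm(
  motion=[
    {"travel":[0,0.2,0.8],"rotation":[0,0,0],"hand":110},
    {"travel":[0,0.2,1.8],"rotation":[0,0,0],"hand":110},
    {"travel":[0,0.2,2.3],"rotation":[0,0,0],"hand":110},
    {"travel":[0,0.2,2.3],"rotation":[0,0,0],"hand":110},
  ],
)

```text
time: 12.9
tool_pos: [0.5538, -0.1333, 0.0786]
orientation: [-2.13, -2.303, 0.005]
wrist_force: [-0.5, 0.4, -0.2]
gripper_width: 0.571
finger_force: 0.0
```

Emit:
move_arm(
  motion=[
    {"travel":[0,0,0],"rotation":[0,0,0],"hand":255},
    {"travel":[0,0,0],"rotation":[0,0,0],"hand":255},
    {"travel":[0,0,0],"rotation":[0,0,0],"hand":255},
    {"travel":[0,0,0],"rotation":[0,0,0],"hand":255},
    {"travel":[0,0,0],"rotation":[0,0,0],"hand":255},
  ],
)

```text
time: 13.4
tool_pos: [0.5519, -0.1342, 0.082]
orientation: [-2.131, -2.303, 0.009]
wrist_force: [-10.9, -2.0, 8.1]
gripper_width: 0.065
finger_force: 58.8
```

Emit:
move_arm(
  motion=[
    {"travel":[0,-0.09,-0.2],"rotation":[-0.83,0,0],"hand":255},
    {"travel":[0,-0.2,-0.39],"rotation":[-1.67,0,0],"hand":255},
    {"travel":[0,-0.33,-0.57],"rotation":[-2.5,0,0],"hand":255},
    {"travel":[0,-0.47,-0.74],"rotation":[-3.33,0,0],"hand":255},
    {"travel":[0,-0.62,-0.89],"rotation":[-4.17,0,0],"hand":255},
  ],
)

```text
time: 13.9
tool_pos: [0.5381, -0.1352, 0.1029]
orientation: [1.908, 2.061, 0.456]
wrist_force: [-2.1, -2.4, -4.3]
gripper_width: 0.058
finger_force: 60.0
```

```bash
python3 -c "
from h import *
goal([.5519-.0156,-.1342,.082+.0223],np.radians(25)); print(bot.sense()['qpos'].round(2))"
```

```text
t 13.9 pos [ 0.5381 -0.1352  0.1029] F [-2.1 -2.4 -4.3] w 0.058 ff 60.0 | travel [ 0.05 -0.04 -0.08] rot [-0.   -0.02  0.06]
[-0.34  0.2  -0.53  0.44  0.17  1.19]
```

Emit:
move_arm(
  motion=[
    {"travel":[0,-0.09,-0.2],"rotation":[-0.83,0,0],"hand":255},
    {"travel":[0,-0.2,-0.39],"rotation":[-1.67,0,0],"hand":255},
    {"travel":[0,-0.33,-0.57],"rotation":[-2.5,0,0],"hand":255},
    {"travel":[0,-0.47,-0.74],"rotation":[-3.33,0,0],"hand":255},
    {"travel":[0,-0.62,-0.89],"rotation":[-4.17,0,0],"hand":255},
  ],
)

```text
time: 14.4
tool_pos: [0.5155, -0.1369, 0.1171]
orientation: [1.643, 1.775, 0.829]
wrist_force: [-0.4, -3.7, -8.4]
gripper_width: 0.067
finger_force: 59.9
```

Emit:
move_arm(
  motion=[
    {"travel":[0,0,0],"rotation":[0,0,0],"hand":255},
    {"travel":[0,0,0],"rotation":[0,0,0],"hand":255},
    {"travel":[0,0,0],"rotation":[0,0,0],"hand":255},
    {"travel":[0,0,0],"rotation":[0,0,0],"hand":255},
  ],
)

```text
time: 14.8
tool_pos: [0.517, -0.1368, 0.1168]
orientation: [1.645, 1.778, 0.828]
wrist_force: [-2.2, -1.6, -1.1]
gripper_width: 0.063
finger_force: 60.8
```

```bash
python3 - <<'E'
from h import *
goal([.5519-.0381,-.1342,.082+.0358],np.radians(50))
a=snap('scene')['frame'][130:270,220:400];t=snap('top')['frame'][140:220,250:370]
c=np.zeros((320,800,3),np.uint8);c[:311,:400]=cv2.resize(a,(400,311));c[:267,400:]=cv2.resize(t,(400,267))
cv2.imwrite('pics/open.png',c[:,:,::-1])
E
```

```text
t 14.8 pos [ 0.517  -0.1368  0.1168] F [-2.2 -1.6 -1.1] w 0.063 ff 60.8 | travel [ 0.11 -0.04 -0.12] rot [-0.01 -0.06  0.05]
```

View pics/open.png

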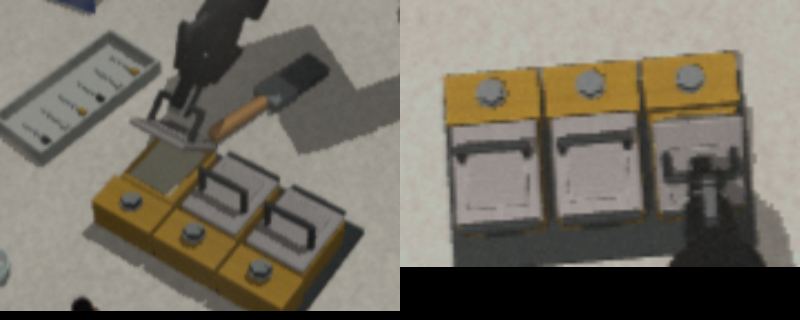

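The right cover is held open at about 50° (scene crop (175,135)), and the other two are shut. The guard was last seen standing on the mat and hasn't been touched since. Handing in.

```bash
python3 -c "
from bench import bot
print(bot.sign_off())"
```

```text
the job is handed in; nothing more can be done
None
```

I handed the job in at about 15 s with the guard upright on the mat, the right-hand flask's loose bolt tapped down 8 mm, and the gripper holding that cover open at about 50° while the other two stayed shut; the hand-in gave no verdict.

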